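Free a seized pin from its bracket

ROBOT

A 6-joint arm with a two-finger parallel gripper is mounted at the origin on the work surface. World frame = base frame: x ahead of the robot, y to its left, z up, the work surface at z = 0. Lengths are in m, angles in rad, forces in N, time in s.
With the tool pointing down it reaches from about 0.375 to 0.75 m from the base axis. Payload 9 kg.
Tool frame: the origin (TCP) lies at the very end of the fingers, on their centre line; the grasp point (between the pads) lies 19 mm behind it (ctrl.grip_point_offset is the distance from the TCP to the grasp point, in m); z points along the fingers, x is the direction in which the jaws open and shut, and the axes are right-handed (so a half turn about z gives the same grasp; the last joint's range is limited). The gripper opens to 85 mm and grips with 20 to 120 N. Pads are 22 mm wide; open, the fingers measure 114 mm over their backs; the gripper's body (76 mm by 85 mm) begins 54 mm behind the grasp point. The pads swing forward as they close: fully open they stand 13 mm farther back than shut.
Start: joints at [0.899, 0.104, 0.097, 1.564, 0, 1.353], TCP at [0.263, 0.539, 0.231] pointing down, gripper open.
Joint ranges: [-2.99, 2.99], [-0.84, 1.86], [-1.1, 1.16], [-1.84, 2.11], [-1.51, 1.56], [-3.14, 3.14]. Speed limits (rad/s): [2.22, 2.22, 2.57, 3.14, 3.14, 3.14].

INTERFACE

Orientations are given as a unit quaternion [x, y, z, w].
In Python, from cell import ctrl gives the robot as it stands.
- The arm moves only by the tool apply_moves, never from a script. Its argument "series" is a list of rows, each a list of 3 entries, a list of its own where there are three numbers: the shift along the tool's x, y, z scaled (see below), then the turn, a rotation vector about the tool's x, y, z scaled (see below), then the opening, from 0 (shut) to 1 (fully open). In form: [[[dx, dy, dz], [ax, ay, az], hand], ...]. A call has 1 to 20 rows; each row is the pose to reach, as a shift and turn from the pose commanded when the call began, along the tool's axes at that moment; what a row does not reach only later rows make up. The controller multiplies each number of a shift by 0.6 m and each number of a turn by 0.5 rad. A row lasts 1/12 s, in which the tool goes at most 41.7 mm and 7.16 degrees, less where a joint would pass 70% of its speed; a pose out of reach is approached as far as the arm can. A call with a number of a shift or a turn outside -1 to 1 is refused whole. A call with a gripper value outside its range is refused whole. The fingers move at their own pace and stop on an object; the grip force is fixed at half the most. Time passes only in rows, so rows that repeat a pose let the fingers close. It gives the time, the measured TCP pose, the force and the opening at its end, in the units of the state.
- ctrl.get_obs(): the state, without advancing time (a new reading comes with each control period).
- ctrl.camera(name): name is "side" or "top"; returns a dict with "color" (384x512x3 uint8, red, green, blue), "fx", "fy", "cx", "cy" (pixels), "world_to_cam" (4x4, takes a point from world to camera coordinates). Camera axes: x right, y down, z forward; pixel columns grow to the right and rows downward; lengths in m; the calibration is good to about 2 mm. A picture is of the moment at which its call begins. There is no depth.
- ctrl.close_job(): hands the job in, once; it reports no verdict.
Trained networks look in the newest picture that a camera, given by its name, has taken for a name from the list of things; names that differ only in an ending like _2 or _b are one class to them, and where a whole thing is asked for, a point or a joint stands for the part that bears it (a point fixed in the world has none). Each returns a list of dicts, best first, with "score" (0 to 1); they miss things now and then, are a little off and sometimes report something else, mostly with a low value. They report only what shows in the picture. A call takes as long as a camera call. They do not tell look-alikes from the thing itself.
- ctrl.look_for(camera, name): "uv" ([column, row] in pixels, amid what is visible of it).
The state is a dict: "time_s": time; "joint_positions": joint angles; "qvel": joint speeds; "joint_torque": joint torques, N m; "ee_pos": TCP position; "tcp_rot": TCP orientation; "contact_force": force on the tool from outside, world axes, zero at the start; "ft_torque": the same for the moment, N m; "finger_gap": finger opening in m.
Only numpy, scipy, OpenCV 4.12 (cv2) and the standard library are available. Lean on these libraries where they do the work, as an engineer would, in place of code of your own. Each camera call takes 0.05 s, during which the arm holds its last target.

TASK

One of the two steel brackets on the garage bench holds a seized pin with a T-handle (the other holds only a hexagon bolt). Grip the T-handle from above and work the pin loose by twisting it to and fro about 25 degrees each way, first anticlockwise seen from above and then clockwise, pulling all the while so that it comes up roughly a centimetre with each twist; then draw it out. Lower it foot first well down into the round metal tin before letting go, and leave it in the tin with the tin upright.

Things in the scene. Friction and masses are not known exactly. Their poses are not given: they have to be found in the camera images.
- pin: Bare steel T-handle pin, 0.22 kg, upright in the bracket. Origin: centre of its foot (lower end), z up the pin. Shank 16 mm across, 90 mm long. Tight in its bore, with about 1 mm of sideways give: a straight pull takes about 15 to 25 N, somewhat less while turning; turning takes up to 0.2 N m. Stays at any height and angle where it is left. At the start its x is within 6 degrees of the bracket's x.
- pin_hub (a point): Centre of the pin's hub, on its axis 96 mm above the foot, starting 111 mm above the bench: a block 26 mm (pin x) by 16 mm (pin y) by 18 mm high. Grip it across the 16 mm (fingers closing along pin y). About 40 mm of clear space below it at the start.
- pin_bar_end (a point): One end of the T-handle's round 10 mm bar: 35 mm from the pin's axis along pin +x, level with the hub's centre. The bar runs equally far the other way.
- bracket: Dark steel bracket fixed to the bench: base plate 130 mm (its x) by 76 by 8 mm, a block 50 by 50 mm in the middle with its top 60 mm above the bench. Origin: centre of the underside, z up. An upright blind bore 45 mm deep on the origin's axis (floor 15 mm above the bench) holds the pin, foot on the floor. The look-alike bracket elsewhere has a hexagon bolt, no T-handle.
- tin: Round open tin of bare metal, mouth 90 mm across, narrowing a little downwards, 70 mm high, walls 3 mm, 0.45 kg, loose on the bench. Origin: centre of the underside, z up. The only round open container; the rectangular tray is not it.
Mind the look-alikes: they are no part of the job. What is shaped like the tin but turquoise is not meant. What is shaped like the bracket but pink is not meant.

How it is judged:
By the outcome, as a careful person would: the job done as asked, in the order asked, and still so for the second after the job is handed in, with the robot touching nothing.
It also fails if it takes over 45 s, if anything falls off the work surface, if the arm or the gripper's body presses on something with over 40 N, if the wrist force passes 120 N, or if a joint passes its speed limit or range.

## Working session

There is one attempt and no reset: what is moved stays moved. The work goes in short steps, Python scripts to look and compute and a tool call to move; the robot and the scene stay as the last step left them, time stands still between calls to the robot, and variables do not carry over. Pictures are saved under pics/ and viewed, and the job is handed in when it is done.

Besides the shell and the picture viewer there is one more tool, called after ">>>" by a JSON object that holds its "name" and its "arguments". apply_moves: Moves the arm, as the interface text tells. Shifts and turns lie within -1 to 1; 1 stands for 0.6 m of shift or 0.5 rad of turn. Its arguments: {"type":"object","properties":{"series":{"type":"array"}},"required":["series"]}

```bash
ls; mkdir -p pics; python3 - <<'E'
from cell import ctrl
import cv2
o=ctrl.get_obs(); print(o)
for c in("side","top"):
    r=ctrl.camera(c); cv2.imwrite(f"pics/{c}0.png",r["color"][:,:,::-1]); print(c,r["fx"],r["cx"],r["cy"],r["world_to_cam"])
    for n in("pin","pin_hub","pin_bar_end","bracket","tin"):
        print(n,[(d["uv"],round(d["score"],2)) for d in ctrl.look_for(c,n)])
E
```

```text
pics
{'time_s': 0.0, 'joint_positions': array([8.99280355e-01, 1.04679865e-01, 9.64514113e-02, 1.56390321e+00,
       2.34911326e-06, 1.35309748e+00]), 'qvel': array([-1.59043107e-04,  4.16021883e-05, -1.68622606e-04, -1.29370708e-03,
       -1.68311540e-03, -1.23638055e-04]), 'joint_torque': array([ 7.55553756e-04, -5.56932700e+01,  5.03646863e+01,  1.69363635e-02,
       -1.58067264e-04, -1.09192953e-05]), 'ee_pos': array([0.26281342, 0.53900062, 0.23052388]), 'tcp_rot': array([ 8.48056259e-01,  5.29905781e-01, -6.29661563e-04,  2.22048657e-04]), 'contact_force': array([ 0.24731391,  0.53575824, -0.09246373]), 'ft_torque': array([ 0.01374665,  0.00790447, -0.06756183]), 'finger_gap': 0.0856128751568709}
side 416.75091028270134 253.80995430094106 189.07437795156915 [[-0.99901902 -0.04426143 -0.00138531  0.58147462]
 [-0.01958793  0.46974005 -0.88258744  0.09190338]
 [ 0.03971532 -0.88169451 -0.47014624  0.94525433]
 [ 0.          0.          0.          1.        ]]
pin [([288.0, 224.3], 0.7)]
pin_hub [([291.5, 222.6], 0.81)]
pin_bar_end [([289.1, 223.5], 0.83)]
bracket [([288.3, 264.1], 0.96), ([262.8, 322.2], 0.83)]
tin [([224.3, 200.5], 0.9), ([277.5, 199.3], 0.89), ([214.1, 235.8], 0.67)]
top 347.85530987553955 255.50644866132777 192.89490212026263 [[-0.01110803 -0.99912991  0.04019991  0.03243076]
 [-0.99513842  0.00711142 -0.09822912  0.60850187]
 [ 0.09785777 -0.0410956  -0.99435155  0.67890653]
 [ 0.          0.          0.          1.        ]]
pin [([181.6, 244.0], 0.58)]
pin_hub [([179.9, 243.4], 0.63), ([193.8, 242.9], 0.52)]
pin_bar_end [([182.0, 244.6], 0.9)]
bracket [([114.6, 216.1], 0.95), ([193.3, 244.1], 0.55)]
tin [([298.5, 227.4], 0.87), ([202.8, 164.6], 0.64), ([276.9, 164.8], 0.56)]
```

View pics/side0.png

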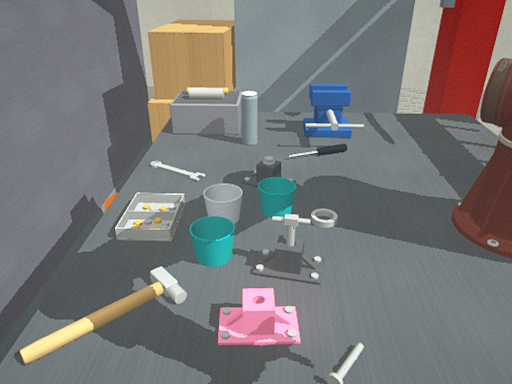

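View pics/top0.png

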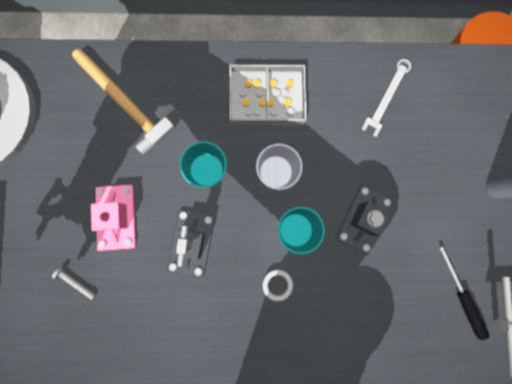

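Candidates. Brackets: dark one with the T-handle (side 290,222; top 182,245), dark one with the hex bolt (side 268,168; top 370,218) and the pink one (side 260,315; top 114,216). Tins: bare metal (side 223,205; top 279,167), turquoise (side 277,198 and 213,240; top 301,230 and 204,164), plus the tray (side 152,215) and the ring (side 323,217). I choose the T-handle bracket and the bare metal tin, and will check both in close crops.

```bash
python3 - <<'E'
import cv2,numpy as np
s=cv2.imread("pics/side0.png");t=cv2.imread("pics/top0.png")
a=cv2.resize(s[170:290,190:350],(800,600),interpolation=cv2.INTER_CUBIC)
b=cv2.resize(t[140:290,150:350],(800,600),interpolation=cv2.INTER_CUBIC)
cv2.imwrite("pics/cs.png",a);cv2.imwrite("pics/ct.png",b)
E
```

```text
(no output)
```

View pics/cs.png

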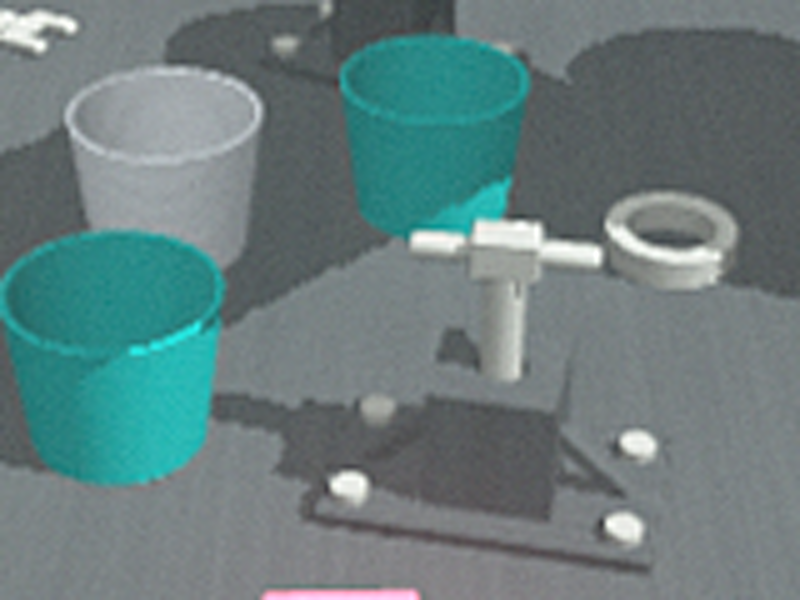

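View pics/ct.png

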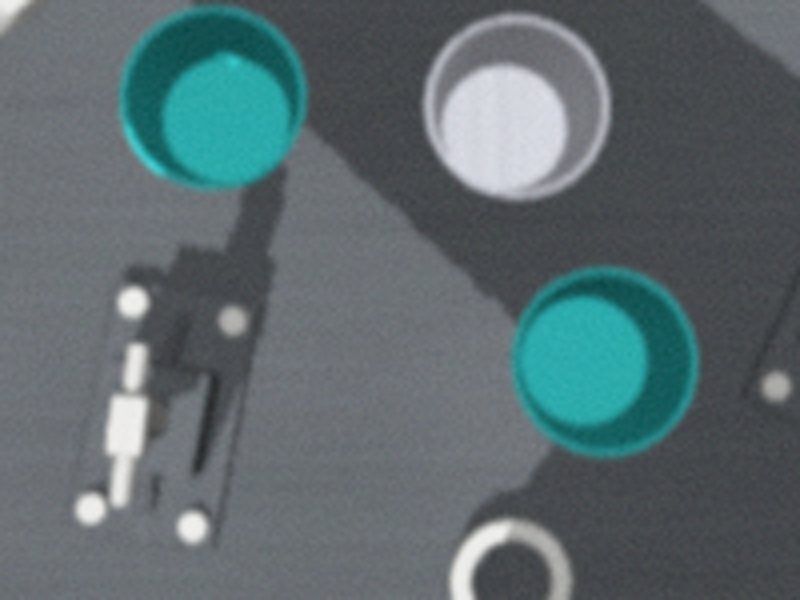

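The close crops confirm it: the dark bracket carries the T-handle (bar ends at top px ≈184.5,226.5 and 179.8,266.5), and the bare metal tin's rim is centred at top px ≈279,166.5.

```bash
cat > h.py <<'E'
import numpy as np
from cell import ctrl
C={}
def cam(c):
    r=ctrl.camera(c);C[c]=r;return r
def ray(c,uv):
    r=C[c];M=r["world_to_cam"];d=M[:3,:3].T@np.array([(uv[0]-r["cx"])/r["fx"],(uv[1]-r["cy"])/r["fy"],1]);o=-M[:3,:3].T@M[:3,3];return o,d
def atz(c,uv,z):
    o,d=ray(c,uv);return o+d*(z-o[2])/d[2]
def tri(uvs):
    A=0;b=0
    for c,uv in uvs.items():
        o,d=ray(c,uv);d=d/np.linalg.norm(d);P=np.eye(3)-np.outer(d,d);A=A+P;b=b+P@o
    return np.linalg.solve(A,b)
def proj(c,p):
    r=C[c];q=r["world_to_cam"]@np.append(p,1);return np.array([r["fx"]*q[0]/q[2]+r["cx"],r["fy"]*q[1]/q[2]+r["cy"]])
E
python3 - <<'E'
from h import *
cam("side");cam("top")
np.set_printoptions(precision=4,suppress=True)
T=lambda x,y:(150+x/4-.375,140+y/4-.375)
S=lambda x,y:(190+x/5-.4,170+y/5-.4)
e1,e2=T(138,345),T(119,507)
a,b=atz("top",e1,.111),atz("top",e2,.111);print("top",a,b,(a+b)/2,np.linalg.norm(a-b),np.degrees(np.arctan2(*(a-b)[1::-1])))
s1,s2=S(412,241),S(602,256)
c,d=atz("side",s1,.111),atz("side",s2,.111);print("side",c,d,(c+d)/2,np.linalg.norm(c-d),np.degrees(np.arctan2(*(c-d)[1::-1])))
print("tri",tri({"top":e1,"side":s1}),tri({"top":e2,"side":s2}))
# tin rim
print("tin",atz("top",T(517,106),.07),atz("side",S(164,115),.07))
# bracket bolts ~z .01
for p in[(133,302),(232,321),(91,509),(192,526)]:print(atz("top",T(*p),.011))
for p in[(348,487),(378,408),(625,526),(637,444)]:print(atz("side",S(*p),.011))
# neighbours
print("turq",atz("top",T(213,97),.07),atz("top",T(605,362),.07))
o=ctrl.get_obs()
from scipy.spatial.transform import Rotation as R
print(R.from_quat(o["tcp_rot"]).as_matrix(),o["time_s"])
E
```

```text
top [0.543  0.1572 0.111 ] [0.4726 0.1649 0.111 ] [0.5078 0.161  0.111 ] 0.07080497544728084 -6.172592197954908
side [0.5411 0.1502 0.111 ] [0.4706 0.1578 0.111 ] [0.5058 0.154  0.111 ] 0.07084389652712461 -6.093291695519368
tri [0.5421 0.1566 0.115 ] [0.4722 0.1642 0.115 ]
tin [ 0.6566 -0.0174  0.07  ] [ 0.6549 -0.0196  0.07  ]
[0.5657 0.1763 0.011 ]
[0.5554 0.1255 0.011 ]
[0.4611 0.1964 0.011 ]
[0.4518 0.1455 0.011 ]
[0.5639 0.1715 0.011 ]
[0.5533 0.1199 0.011 ]
[0.4582 0.1903 0.011 ]
[0.4491 0.1394 0.011 ]
turq [0.6615 0.1292 0.07  ] [ 0.5328 -0.0573  0.07  ]
[[ 0.4384  0.8988  0.0001]
 [ 0.8988 -0.4384  0.0001]
 [ 0.0001  0.     -1.    ]] 0.7
```

>>> {"name": "apply_moves", "arguments": {"series": [[[-0.389, 0.643, 0.05], [0, 0, -0.694], 1], [[-0.389, 0.643, 0.05], [0, 0, -0.694], 1], [[-0.389, 0.643, 0.05], [0, 0, -0.694], 1], [[-0.389, 0.643, 0.05], [0, 0, -0.694], 1], [[-0.389, 0.643, 0.05], [0, 0, -0.694], 1], [[-0.389, 0.643, 0.05], [0, 0, -0.694], 1], [[-0.389, 0.643, 0.05], [0, 0, -0.694], 1], [[-0.389, 0.643, 0.05], [0, 0, -0.694], 1], [[-0.389, 0.643, 0.05], [0, 0, -0.694], 1], [[-0.389, 0.643, 0.05], [0, 0, -0.694], 1], [[-0.389, 0.643, 0.05], [0, 0, -0.694], 1], [[-0.389, 0.643, 0.05], [0, 0, -0.694], 1], [[-0.389, 0.643, 0.05], [0, 0, -0.694], 1], [[-0.389, 0.643, 0.05], [0, 0, -0.694], 1], [[-0.389, 0.643, 0.05], [0, 0, -0.694], 1], [[-0.389, 0.643, 0.05], [0, 0, -0.694], 1]]}}

```text
time_s: 2.03
ee_pos: [0.507, 0.1616, 0.2016]
tcp_rot: [0.743, 0.669, 0.0, 0.0]
contact_force: [-0.4, -0.1, 1.0]
finger_gap: 0.0852
```

```bash
python3 - <<'E'
from h import *
import cv2
from scipy.spatial.transform import Rotation as R
np.set_printoptions(precision=4,suppress=True)
o=ctrl.get_obs();print(o["time_s"],o["ee_pos"],R.from_quat(o["tcp_rot"]).as_matrix(),o["joint_positions"])
ims=[]
for c,(u,v) in(("side",(290,200)),("top",(182,245))):
    r=cam(c);im=r["color"][:,:,::-1];
    ims.append(cv2.resize(im[v-65:v+65,u-50:u+50],(400,520),interpolation=cv2.INTER_CUBIC)); print(c,proj(c,o["ee_pos"]))
cv2.imwrite("pics/a1.png",np.hstack(ims))
E
```

```text
2.0333 [0.507  0.1616 0.2016] [[ 0.1047  0.9945  0.0003]
 [ 0.9945 -0.1047  0.0002]
 [ 0.0002  0.0003 -1.    ]] [ 0.0624 -0.108  -0.1685  1.51    0.0002  0.1672]
side [292.4779 177.6088]
top [171.1047 249.8226]
```

View pics/a1.png

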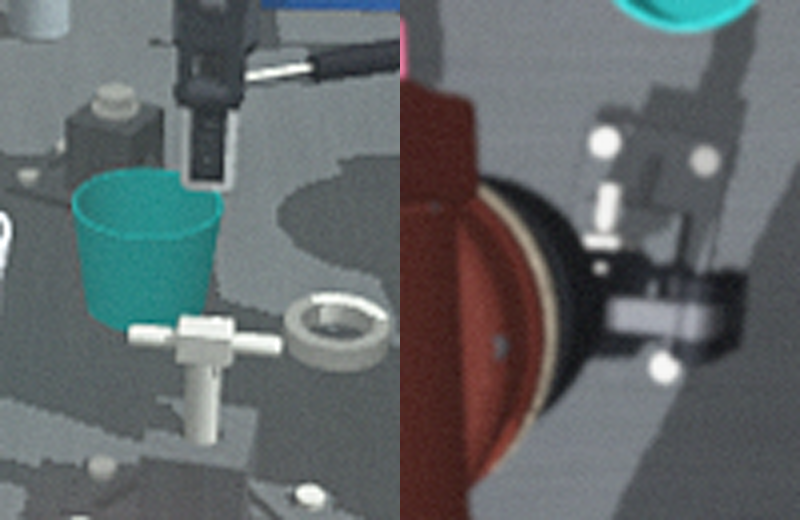

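>>> {"name": "apply_moves", "arguments": {"series": [[[0, 0, 0.05], [0, 0, 0], 1], [[0, 0, 0.1], [0, 0, 0], 1], [[0, 0, 0.12], [0, 0, 0], 1], [[0, 0, 0.12], [0, 0, 0], 1], [[0, 0, 0.12], [0, 0, 0], 1]]}}

```text
time_s: 2.55
ee_pos: [0.5071, 0.1607, 0.1297]
tcp_rot: [0.744, 0.669, -0.0, -0.0]
contact_force: [-0.5, 0.1, 0.4]
finger_gap: 0.0856
```

```bash
python3 - <<'E'
from h import *
import cv2
o=ctrl.get_obs();print(o["time_s"],o["ee_pos"],o["contact_force"])
r=cam("side");im=r["color"][:,:,::-1];print(ctrl.get_obs()["ee_pos"])
u,v=290,210
cv2.imwrite("pics/a2.png",cv2.resize(im[v-60:v+60,u-80:u+80],(800,600),interpolation=cv2.INTER_CUBIC))
E
```

```text
2.55 [0.50707546 0.1607281  0.12968797] [-0.46345583  0.07170868  0.4212107 ]
[0.50793443 0.16067244 0.13075088]
```

View pics/a2.png

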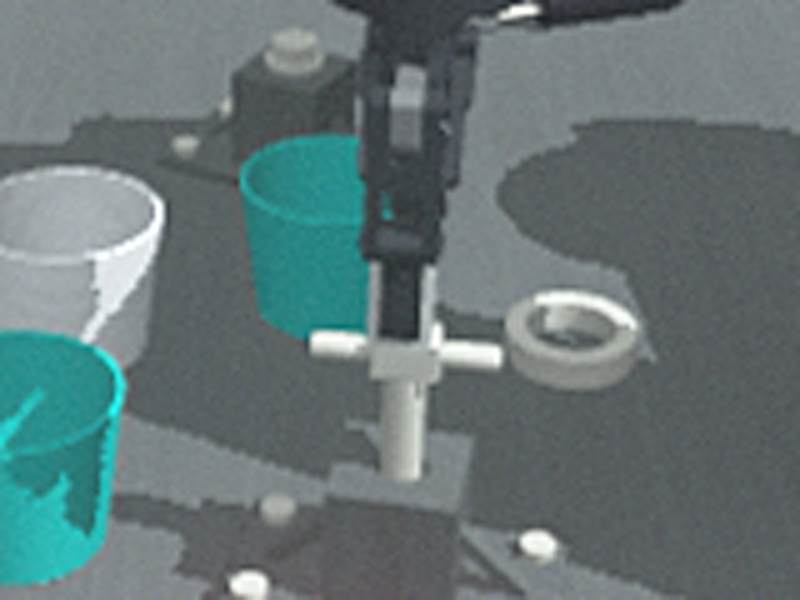

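>>> {"name": "apply_moves", "arguments": {"series": [[[0, 0, 0.03], [0, 0, 0], 1], [[0, 0, 0.062], [0, 0, 0], 1], [[0, 0, 0.062], [0, 0, 0], 1], [[0, 0, 0.062], [0, 0, 0], 0.4], [[0, 0, 0.062], [0, 0, 0], 0.4], [[0, 0, 0.062], [0, 0, 0], 0.4], [[0, 0, 0.062], [0, 0, 0], 0.27], [[0, 0, 0.062], [0, 0, 0], 0.27], [[0, 0, 0.062], [0, 0, 0], 0.27]]}}

```text
time_s: 3.35
ee_pos: [0.5078, 0.1604, 0.0926]
tcp_rot: [0.744, 0.668, 0.0, 0.0]
contact_force: [0.5, -0.7, -0.2]
finger_gap: 0.0235
```

```bash
python3 - <<'E'
from h import *
import cv2
o=ctrl.get_obs();print(o["time_s"],o["ee_pos"],o["contact_force"],o["ft_torque"],o["finger_gap"])
r=cam("side");im=r["color"][:,:,::-1];o=ctrl.get_obs();print(o["ee_pos"],o["contact_force"])
t=cam("top")["color"][:,:,::-1]
u,v=290,215
cv2.imwrite("pics/a3.png",np.hstack([cv2.resize(im[v-40:v+40,u-40:u+40],(400,400),interpolation=cv2.INTER_CUBIC),cv2.resize(t[205:285,140:220],(400,400),interpolation=cv2.INTER_CUBIC)]))
E
```

```text
3.35 [0.50775913 0.16042565 0.09264191] [ 0.48406217 -0.67675921 -0.22656872] [-0.0035782  -0.01749867 -0.02454097] 0.023520302528748007
[0.50764011 0.16043484 0.09246635] [-0.15706986  0.17456465 -0.54077633]
```

View pics/a3.png

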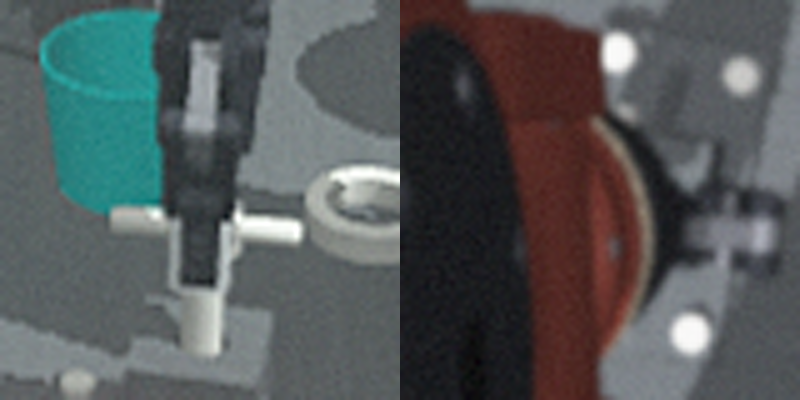

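```bash
python3 - <<'E'
from h import *
cam("side")
for p in [(.5076,.187,.1),(.5076,.187,.09),(.5076,.16,.111),(.5056,.16,.111)]: print(p,proj("side",np.array(p)))
E
```

```text
(0.5076, 0.187, 0.1) [290.28890151 234.17350475]
(0.5076, 0.187, 0.09) [290.0703234  238.74492472]
(0.5076, 0.16, 0.111) [290.04534629 220.99995978]
(0.5056, 0.16, 0.111) [291.12757298 221.02439056]
```

>>> {"name": "apply_moves", "arguments": {"series": [[[0, -0.0025, 0], [0, 0, 0], 0.27], [[0, -0.0025, 0], [0, 0, 0], 0.22], [[0, -0.0025, 0], [0, 0, 0], 0.2], [[0, -0.0025, 0], [0, 0, 0], 0.2]]}}

```text
time_s: 3.83
ee_pos: [0.5059, 0.1606, 0.0921]
tcp_rot: [0.744, 0.668, 0.0, -0.0]
contact_force: [-0.3, -0.1, 0.2]
finger_gap: 0.0169
```

>>> {"name": "apply_moves", "arguments": {"series": [[[0, 0, 0], [0, 0, 0], 0], [[0, 0, 0], [0, 0, 0], 0], [[0, 0, 0], [0, 0, 0], 0], [[0, 0, 0], [0, 0, 0], 0]]}}

```text
time_s: 4.17
ee_pos: [0.506, 0.1607, 0.0923]
tcp_rot: [0.744, 0.668, 0.0, -0.0]
contact_force: [-0.7, 1.3, 3.0]
finger_gap: 0.0149
```

```bash
python3 - <<'E'
from h import *
o=ctrl.get_obs();print(o["time_s"],o["ee_pos"],o["contact_force"],o["ft_torque"],o["finger_gap"])
E
```

```text
4.1667 [0.50602291 0.16066655 0.09227607] [-0.73327558  1.33962081  3.03456804] [0.27237072 0.28042546 0.02896297] 0.01492947529959642
```

>>> {"name": "apply_moves", "arguments": {"series": [[[0, 0, -0.0017], [0, 0, -0.087], 0], [[0, 0, -0.0034], [0, 0, -0.175], 0], [[0, 0, -0.005], [0, 0, -0.262], 0], [[0, 0, -0.0067], [0, 0, -0.349], 0], [[0, 0, -0.0084], [0, 0, -0.436], 0], [[0, 0, -0.01], [0, 0, -0.524], 0], [[0, 0, -0.0117], [0, 0, -0.611], 0], [[0, 0, -0.0134], [0, 0, -0.698], 0], [[0, 0, -0.015], [0, 0, -0.785], 0], [[0, 0, -0.0167], [0, 0, -0.873], 0], [[0, 0, -0.0167], [0, 0, -0.873], 0]]}}

```text
time_s: 5.08
ee_pos: [0.5047, 0.1603, 0.0995]
tcp_rot: [0.581, 0.814, -0.001, -0.001]
contact_force: [3.5, -0.9, -18.7]
finger_gap: 0.0153
```

```bash
cat > chk.py <<'E'
from h import *
import cv2,sys
from scipy.spatial.transform import Rotation as R
np.set_printoptions(precision=4,suppress=True)
o=ctrl.get_obs();x=R.from_quat(o["tcp_rot"]).as_matrix()
print(o["time_s"],o["ee_pos"],"F",o["contact_force"],"T",o["ft_torque"],o["finger_gap"],"yaw",np.degrees(np.arctan2(x[1,0],x[0,0])),"tilt",x[:2,2])
im=cam("side")["color"][:,:,::-1]
u,v=290,215
cv2.imwrite(sys.argv[1],cv2.resize(im[v-60:v+60,u-80:u+80],(800,600),interpolation=cv2.INTER_CUBIC))
E
python3 chk.py pics/t1.png
```

```text
5.0833 [0.5047 0.1603 0.0995] F [  3.4782  -0.8723 -18.6753] T [-0.1061 -0.899   0.0051] 0.015271614142793452 yaw 108.99097711174203 tilt [-0.0035 -0.0005]
```

View pics/t1.png

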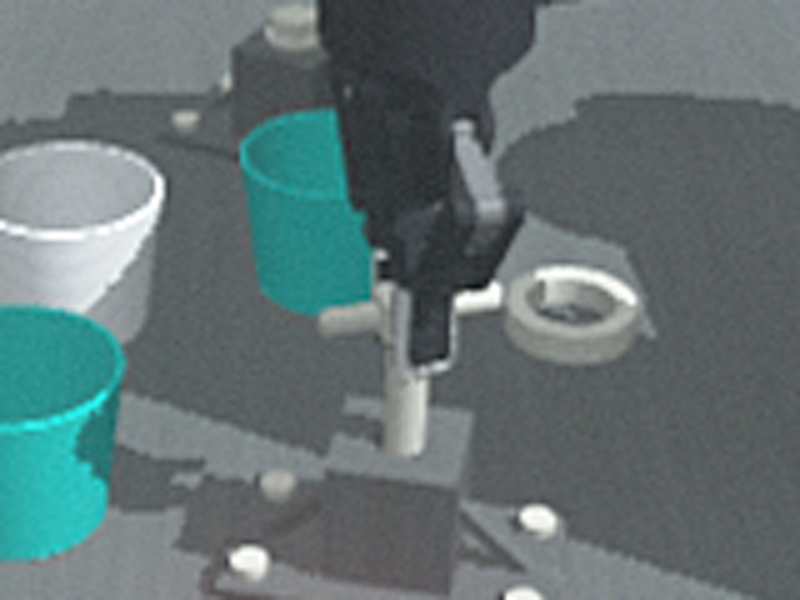

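>>> {"name": "apply_moves", "arguments": {"series": [[[0, 0, -0.0012], [0, 0, 0.0875], 0], [[0, 0, -0.0022], [0, 0, 0.175], 0], [[0, 0, -0.0032], [0, 0, 0.262], 0], [[0, 0, -0.0042], [0, 0, 0.349], 0], [[0, 0, -0.0052], [0, 0, 0.436], 0], [[0, 0, -0.0062], [0, 0, 0.524], 0], [[0, 0, -0.0072], [0, 0, 0.611], 0], [[0, 0, -0.0082], [0, 0, 0.698], 0], [[0, 0, -0.0092], [0, 0, 0.785], 0], [[0, 0, -0.0102], [0, 0, 0.873], 0]]}}

```text
time_s: 5.97
ee_pos: [0.5047, 0.1605, 0.1063]
tcp_rot: [0.745, 0.667, -0.001, -0.001]
contact_force: [1.2, 1.2, -18.9]
finger_gap: 0.0148
```

>>> {"name": "apply_moves", "arguments": {"series": [[[0, 0, -0.001], [0, 0, 0.0875], 0], [[0, 0, -0.0019], [0, 0, 0.175], 0], [[0, 0, -0.0028], [0, 0, 0.262], 0], [[0, 0, -0.0037], [0, 0, 0.349], 0], [[0, 0, -0.0046], [0, 0, 0.436], 0], [[0, 0, -0.0055], [0, 0, 0.524], 0], [[0, 0, -0.0064], [0, 0, 0.611], 0], [[0, 0, -0.0073], [0, 0, 0.698], 0], [[0, 0, -0.0082], [0, 0, 0.785], 0], [[0, 0, -0.0091], [0, 0, 0.873], 0], [[0, 0, -0.0091], [0, 0, 0.873], 0]]}}

```text
time_s: 6.88
ee_pos: [0.5048, 0.1606, 0.112]
tcp_rot: [0.872, 0.49, -0.001, -0.001]
contact_force: [1.9, 0.6, -18.2]
finger_gap: 0.0151
```

```bash
python3 chk.py pics/t2.png
```

```text
6.8833 [0.5048 0.1606 0.112 ] F [  1.8914   0.612  -18.1524] T [ 0.1734 -0.3948 -0.0478] 0.015056322875208666 yaw 58.675942652970534 tilt [-0.0031  0.0001]
```

View pics/t2.png

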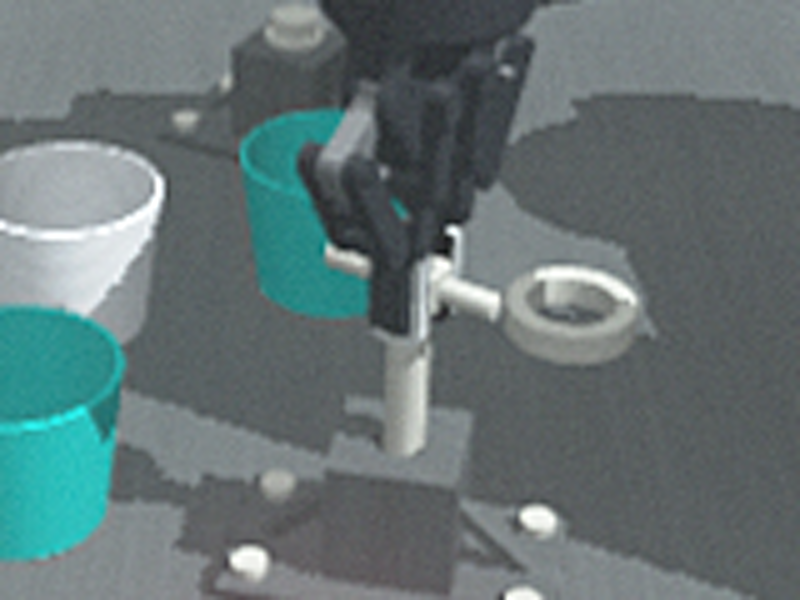

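The picture shows the handle turned clockwise and the pin risen about 20 mm, with the hub still held at crop (415,275). Next twist is anticlockwise.

>>> {"name": "apply_moves", "arguments": {"series": [[[0, 0, -0.0009], [0, 0, -0.0875], 0], [[0, 0, -0.0017], [0, 0, -0.175], 0], [[0, 0, -0.0026], [0, 0, -0.262], 0], [[0, 0, -0.0034], [0, 0, -0.349], 0], [[0, 0, -0.0042], [0, 0, -0.436], 0], [[0, 0, -0.005], [0, 0, -0.524], 0], [[0, 0, -0.0059], [0, 0, -0.611], 0], [[0, 0, -0.0067], [0, 0, -0.698], 0], [[0, 0, -0.0075], [0, 0, -0.785], 0], [[0, 0, -0.0084], [0, 0, -0.873], 0]]}}

```text
time_s: 7.77
ee_pos: [0.5051, 0.1605, 0.1176]
tcp_rot: [0.743, 0.669, -0.001, -0.001]
contact_force: [1.5, 0.3, -18.6]
finger_gap: 0.0149
```

>>> {"name": "apply_moves", "arguments": {"series": [[[0, 0, -0.0009], [0, 0, -0.0875], 0], [[0, 0, -0.0017], [0, 0, -0.175], 0], [[0, 0, -0.0026], [0, 0, -0.262], 0], [[0, 0, -0.0034], [0, 0, -0.349], 0], [[0, 0, -0.0042], [0, 0, -0.436], 0], [[0, 0, -0.005], [0, 0, -0.524], 0], [[0, 0, -0.0059], [0, 0, -0.611], 0], [[0, 0, -0.0067], [0, 0, -0.698], 0], [[0, 0, -0.0075], [0, 0, -0.785], 0], [[0, 0, -0.0084], [0, 0, -0.873], 0], [[0, 0, -0.0084], [0, 0, -0.873], 0]]}}

```text
time_s: 8.68
ee_pos: [0.5052, 0.1604, 0.1228]
tcp_rot: [0.58, 0.814, -0.001, -0.001]
contact_force: [1.2, 0.2, -17.8]
finger_gap: 0.0152
```

>>> {"name": "apply_moves", "arguments": {"series": [[[0, 0, -0.0009], [0, 0, 0.0875], 0], [[0, 0, -0.0017], [0, 0, 0.175], 0], [[0, 0, -0.0026], [0, 0, 0.262], 0], [[0, 0, -0.0034], [0, 0, 0.349], 0], [[0, 0, -0.0042], [0, 0, 0.436], 0], [[0, 0, -0.005], [0, 0, 0.524], 0], [[0, 0, -0.0059], [0, 0, 0.611], 0], [[0, 0, -0.0067], [0, 0, 0.698], 0], [[0, 0, -0.0075], [0, 0, 0.785], 0], [[0, 0, -0.0084], [0, 0, 0.873], 0]]}}

```text
time_s: 9.52
ee_pos: [0.5053, 0.1606, 0.128]
tcp_rot: [0.745, 0.667, -0.001, -0.001]
contact_force: [0.2, 0.9, -17.6]
finger_gap: 0.015
```

>>> {"name": "apply_moves", "arguments": {"series": [[[0, 0, -0.0009], [0, 0, 0.0875], 0], [[0, 0, -0.0017], [0, 0, 0.175], 0], [[0, 0, -0.0026], [0, 0, 0.262], 0], [[0, 0, -0.0034], [0, 0, 0.349], 0], [[0, 0, -0.0042], [0, 0, 0.436], 0], [[0, 0, -0.005], [0, 0, 0.524], 0], [[0, 0, -0.0059], [0, 0, 0.611], 0], [[0, 0, -0.0067], [0, 0, 0.698], 0], [[0, 0, -0.0075], [0, 0, 0.785], 0], [[0, 0, -0.0084], [0, 0, 0.873], 0], [[0, 0, -0.0084], [0, 0, 0.873], 0]]}}

```text
time_s: 10.43
ee_pos: [0.5058, 0.1607, 0.134]
tcp_rot: [0.872, 0.49, -0.0, -0.0]
contact_force: [0.3, -1.1, -2.4]
finger_gap: 0.0152
```

```bash
python3 chk.py pics/t4.png
```

```text
10.4333 [0.5058 0.1607 0.134 ] F [ 0.2804 -1.0706 -2.434 ] T [-0.0496 -0.0362  0.0146] 0.0151891788619574 yaw 58.71337714434317 tilt [-0.0002  0.0003]
```

View pics/t4.png

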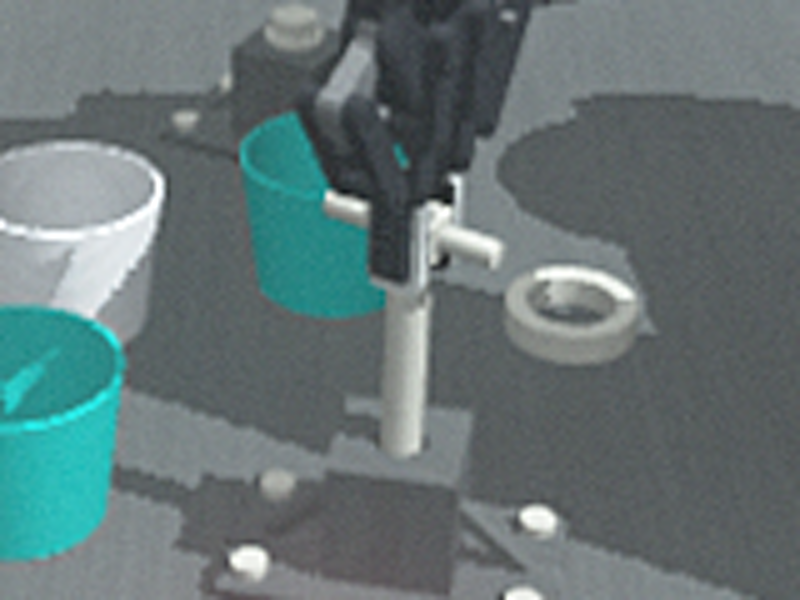

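The pin is now free (vertical force ≈ its weight) and 42 mm up. Drawing it straight out.

>>> {"name": "apply_moves", "arguments": {"series": [[[0, 0, -0.005], [0, 0, 0], 0], [[0, 0, -0.012], [0, 0, 0], 0], [[0, 0, -0.025], [0, 0, 0], 0], [[0, 0, -0.045], [0, 0, 0], 0], [[0, 0, -0.07], [0, 0, 0], 0], [[0, 0, -0.1], [0, 0, 0], 0], [[0, 0, -0.125], [0, 0, 0], 0], [[0, 0, -0.135], [0, 0, 0], 0], [[0, 0, -0.135], [0, 0, 0], 0], [[0, 0, -0.135], [0, 0, 0], 0]]}}

```text
time_s: 11.32
ee_pos: [0.5063, 0.1606, 0.2152]
tcp_rot: [0.871, 0.491, 0.0, 0.0]
contact_force: [-0.6, -0.2, -3.6]
finger_gap: 0.0148
```

```bash
python3 - <<'E'
from h import *
import cv2
from scipy.spatial.transform import Rotation as R
np.set_printoptions(precision=4,suppress=True)
o=ctrl.get_obs();x=R.from_quat(o["tcp_rot"]).as_matrix()
print(o["time_s"],o["ee_pos"],x,o["finger_gap"],o["contact_force"],o["joint_positions"])
s=cam("side")["color"][:,:,::-1];t=cam("top")["color"][:,:,::-1]
cv2.imwrite("pics/u.png",np.hstack([cv2.resize(s[120:270,180:330],(400,400)),cv2.resize(t[130:280,180:330],(400,400))]))
print([ (d["uv"],d["score"]) for d in ctrl.look_for("top","tin")],[proj("side",o["ee_pos"]+np.array([0,0,.019-.096])) ])
E
```

```text
11.3167 [0.5063 0.1606 0.2152] [[ 0.5169  0.8561  0.0009]
 [ 0.8561 -0.5169  0.0001]
 [ 0.0005  0.0007 -1.    ]] 0.014774149742315567 [-0.6278 -0.1768 -3.6125] [ 0.0606 -0.1103 -0.146   1.5343  0.      0.6038]
[([298.2, 229.6], 0.94), ([201.8, 163.6], 0.82)] [array([291.3861, 208.5229])]
```

View pics/u.png

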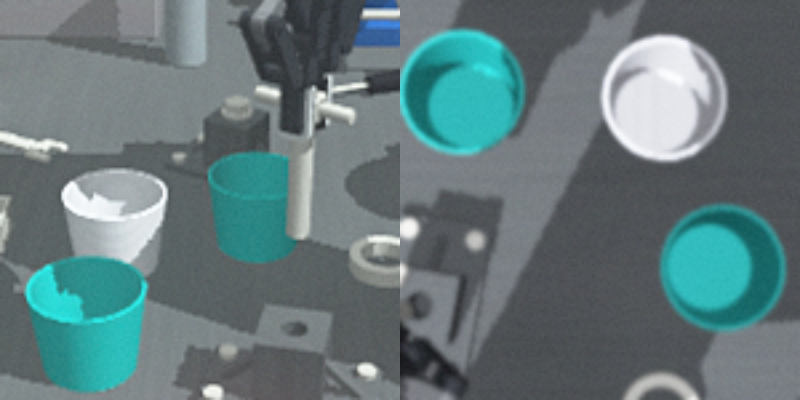

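The bore is empty, and the pin hangs upright with its foot at side (292,208), matching the prediction. Moving over the metal tin.

>>> {"name": "apply_moves", "arguments": {"series": [[[-0.005, 0.015, 0], [0, 0, 0], 0], [[-0.015, 0.045, 0], [0, 0, 0], 0], [[-0.031, 0.09, 0], [0, 0, 0], 0], [[-0.05, 0.145, 0], [0, 0, 0], 0], [[-0.069, 0.2, 0], [0, 0, 0], 0], [[-0.088, 0.255, 0], [0, 0, 0], 0], [[-0.105, 0.305, 0], [0, 0, 0], 0], [[-0.117, 0.34, 0], [0, 0, 0], 0], [[-0.123, 0.358, 0], [0, 0, 0], 0], [[-0.126, 0.3655, 0], [0, 0, 0], 0], [[-0.126, 0.3655, 0], [0, 0, 0], 0], [[-0.126, 0.3655, 0], [0, 0, 0], 0]]}}

```text
time_s: 12.47
ee_pos: [0.6543, -0.0174, 0.2144]
tcp_rot: [0.871, 0.491, -0.0, -0.0]
contact_force: [-0.5, -0.0, -2.2]
finger_gap: 0.0153
```

```bash
python3 - <<'E'
from h import *
import cv2
np.set_printoptions(precision=4,suppress=True)
o=ctrl.get_obs()
print(o["time_s"],o["ee_pos"],o["finger_gap"],o["contact_force"],o["joint_positions"])
s=cam("side")["color"][:,:,::-1];t=cam("top")["color"][:,:,::-1]
cv2.imwrite("pics/v.png",np.hstack([cv2.resize(s[120:270,140:290],(400,400)),cv2.resize(t[100:250,210:360],(400,400))]))
print(proj("side",o["ee_pos"]+np.array([0,0,.019-.096])),proj("top",o["ee_pos"]+np.array([0,0,.019-.096])),proj("side",np.array([.655,-.0175,.07])))
E
```

```text
12.4667 [ 0.6543 -0.0174  0.2144] 0.015255356934037349 [-0.4828 -0.016  -2.2083] [-0.226   0.2724  0.2541  1.5535  0.0003  0.3173]
[221.4626 166.3196] [283.0276 160.6939] [222.2604 193.0382]
```

View pics/v.png

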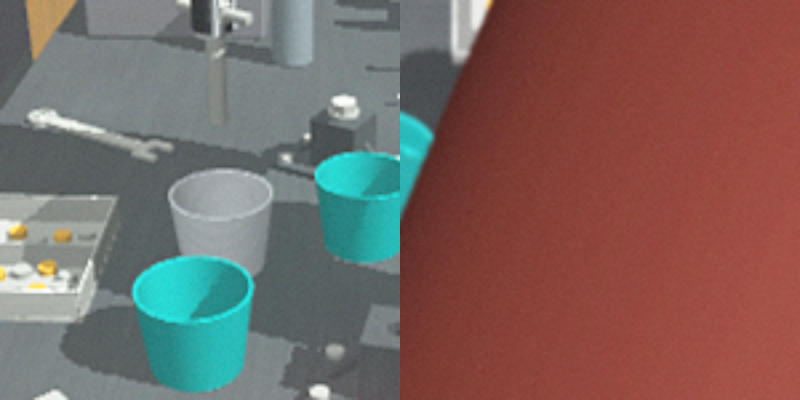

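>>> {"name": "apply_moves", "arguments": {"series": [[[0, 0, 0.01], [0, 0, 0], 0], [[0, 0, 0.03], [0, 0, 0], 0], [[0, 0, 0.055], [0, 0, 0], 0], [[0, 0, 0.08], [0, 0, 0], 0], [[0, 0, 0.1], [0, 0, 0], 0], [[0, 0, 0.12], [0, 0, 0], 0], [[0, 0, 0.14], [0, 0, 0], 0], [[0, 0, 0.16], [0, 0, 0], 0], [[0, 0, 0.175], [0, 0, 0], 0], [[0, 0, 0.19], [0, 0, 0], 0], [[0, 0, 0.2], [0, 0, 0], 0], [[0, 0, 0.208], [0, 0, 0], 0], [[0, 0, 0.208], [0, 0, 0], 0], [[0, 0, 0.208], [0, 0, 0], 0]]}}

```text
time_s: 13.73
ee_pos: [0.6547, -0.0176, 0.0902]
tcp_rot: [0.871, 0.491, 0.0, 0.0]
contact_force: [0.5, 1.0, -2.2]
finger_gap: 0.0153
```

```bash
cat > c2.py <<'E'
from h import *
import cv2,sys
np.set_printoptions(precision=4,suppress=True)
o=ctrl.get_obs()
print(o["time_s"],o["ee_pos"],o["finger_gap"],o["contact_force"])
s=cam("side")["color"][:,:,::-1];t=cam("top")["color"][:,:,::-1]
cv2.imwrite(sys.argv[1],np.hstack([cv2.resize(s[140:260,160:280],(400,400)),cv2.resize(t[100:220,220:340],(400,400))]))
E
python3 c2.py pics/w.png
```

```text
13.7333 [ 0.6547 -0.0176  0.0902] 0.015347203518914422 [ 0.4811  0.9721 -2.2366]
```

View pics/w.png

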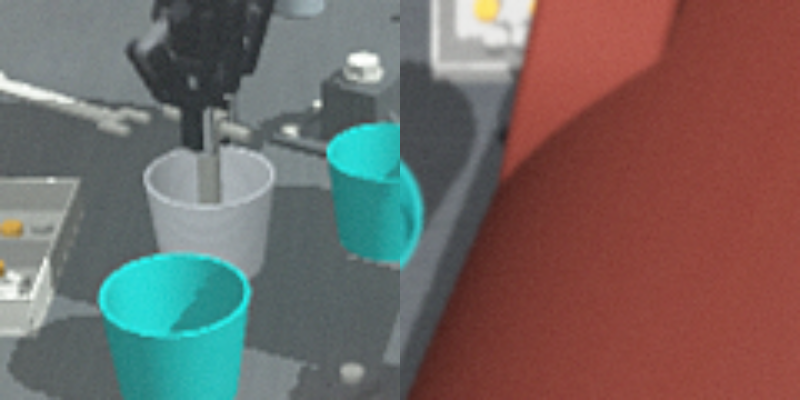

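The pin is inside the metal tin, shank at crop (208,175). Lowering a little more.

>>> {"name": "apply_moves", "arguments": {"series": [[[0, 0, 0.003], [0, 0, 0], 0], [[0, 0, 0.006], [0, 0, 0], 0], [[0, 0, 0.009], [0, 0, 0], 0], [[0, 0, 0.012], [0, 0, 0], 0], [[0, 0, 0.012], [0, 0, 0], 0]]}}

```text
time_s: 14.25
ee_pos: [0.6543, -0.0174, 0.0823]
tcp_rot: [0.871, 0.491, -0.0, -0.0]
contact_force: [-0.5, -0.9, -2.0]
finger_gap: 0.0151
```

>>> {"name": "apply_moves", "arguments": {"series": [[[0, 0, 0.0015], [0, 0, 0], 0], [[0, 0, 0.003], [0, 0, 0], 0], [[0, 0, 0.003], [0, 0, 0], 0]]}}

```text
time_s: 14.5
ee_pos: [0.6548, -0.0175, 0.0813]
tcp_rot: [0.871, 0.491, 0.0, 0.0]
contact_force: [0.0, 0.2, -1.4]
finger_gap: 0.0148
```

>>> {"name": "apply_moves", "arguments": {"series": [[[0, 0, 0], [0, 0, 0], 0.25], [[0, 0, 0], [0, 0, 0], 0.3], [[0, 0, 0], [0, 0, 0], 0.4], [[0, 0, 0], [0, 0, 0], 0.6], [[0, 0, 0], [0, 0, 0], 0.6]]}}

```text
time_s: 14.92
ee_pos: [0.6547, -0.0175, 0.0812]
tcp_rot: [0.871, 0.491, 0.0, 0.0]
contact_force: [0.4, -1.0, 0.0]
finger_gap: 0.0511
```

```bash
python3 c2.py pics/x.png
```

```text
14.9167 [ 0.6547 -0.0175  0.0812] 0.05111643885013165 [ 0.4218 -0.9677  0.0461]
```

View pics/x.png

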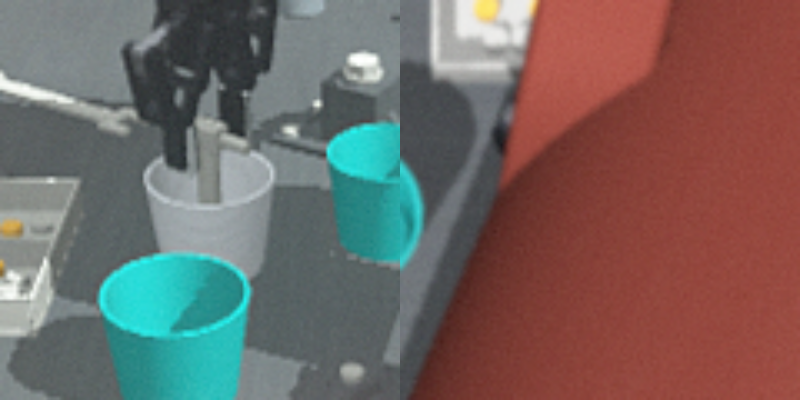

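Released; the pin stands upright on its own (hub at crop 208,130). Retreating straight up.

>>> {"name": "apply_moves", "arguments": {"series": [[[0, 0, -0.005], [0, 0, 0], 0.8], [[0, 0, -0.02], [0, 0, 0], 1], [[0, 0, -0.045], [0, 0, 0], 1], [[0, 0, -0.08], [0, 0, 0], 1], [[0, 0, -0.12], [0, 0, 0], 1], [[0, 0, -0.17], [0, 0, 0], 1], [[0, 0, -0.2], [0, 0, 0], 1], [[0, 0, -0.22], [0, 0, 0], 1], [[0, 0, -0.22], [0, 0, 0], 1], [[0, 0, -0.22], [0, 0, 0], 1], [[0, 0, -0.22], [0, 0, 0], 1], [[0, 0, -0.22], [0, 0, 0], 1]]}}

```text
time_s: 16.02
ee_pos: [0.6539, -0.0174, 0.2111]
tcp_rot: [0.871, 0.491, -0.001, -0.001]
contact_force: [-0.5, -0.3, 0.3]
finger_gap: 0.0859
```

```bash
python3 c2.py pics/y.png
```

```text
16.0167 [ 0.6539 -0.0174  0.2111] 0.08588799441213324 [-0.5489 -0.3112  0.3116]
```

View pics/y.png

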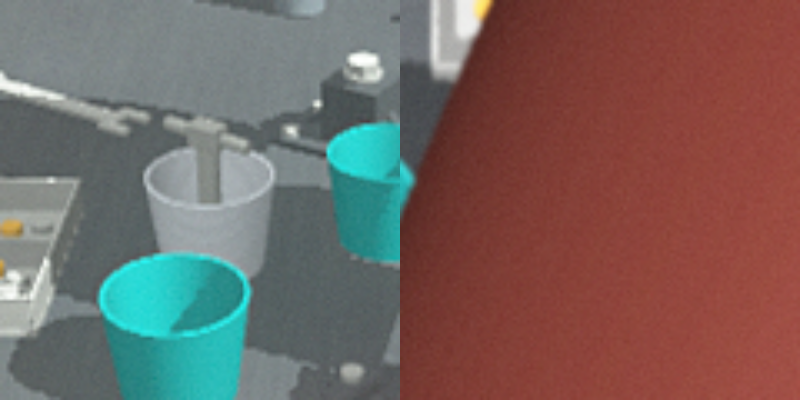

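The pin stands upright in the metal tin (hub at crop 208,130), the tin is upright and the gripper is well clear. Handing in.

```bash
python3 -c "
from cell import ctrl
print(ctrl.close_job())"
```

```text
the job is handed in; nothing more can be done
None
```

The pin is out of its bracket and standing foot down in the bare metal tin, and the job was handed in at about 16 s.

- **Loosening:** I gripped the T-handle's hub from above and twisted it four times (anticlockwise, clockwise, anticlockwise, clockwise) to about ±25° while pulling. The tool rose about 7, 12.5, 11 and 11 mm. The first twist came up short because the arm lagged under roughly 18 N. After the fourth twist the pull fell to about the pin's weight, so I drew it straight out.
- **Placing:** I lowered the foot to within a few millimetres of the tin's floor before opening the fingers, then retreated upward.
- **Last checks:** The side picture shows the pin standing upright in the upright tin. The gripper is open about 13 cm above its release height, and the contact force is near zero. The arm blocked the top camera, so only the side view confirms this.
- **Disagreements:** The two cameras differed by about 7 mm in y for the handle, and the grip agreed with the top view. In x they differed by 2 mm, and I went with the side view. The gripper read a gap of about 15 mm on the 16 mm hub.

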